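# Put the returned pipe fittings back in their stock bins

### The arm

A 6-joint arm with a two-finger parallel gripper is mounted at the origin on the work surface. World frame = base frame: x ahead of the robot, y to its left, z up, the work surface at z = 0. Lengths are in m, angles in rad, forces in N, time in s.
With the tool pointing down it reaches from about 0.3 to 0.775 m from the base axis. Payload 14.6 kg.
Tool frame: the origin (TCP) lies between the finger pads; the fingertips stand 14 mm ahead of it and the grasp point (between the pads) lies 5 mm behind it; z points along the fingers, y is the line along which they close (so a half turn about z gives the same grasp; the last joint's range is limited). The gripper opens to 94 mm and grips with 3 to 60 N. Pads are 16 mm wide; open, the fingers measure 119 mm over their backs; the gripper's body (75 mm by 177 mm) begins 78 mm behind the grasp point.
Start: joints at [1.167, 0.3, 1.521, -0, 1.321, -0.067], TCP at [0.182, 0.519, 0.219] pointing down, gripper open.
Joint ranges: [-3.03, 3.03], [-0.79, 2.21], [0.23, 2.52], [-1.04, 4.18], [0, 3.07], [-2.55, 2.55]. Speed limits (rad/s): [2.22, 2.22, 2.57, 3.14, 3.14, 3.14].

### API

Orientations are given as [roll, pitch, yaw] about the fixed x, y, z axes, in that order (R = Rz(yaw) Ry(pitch) Rx(roll)).
In Python, from station import ctrl gives the robot as it stands. The module is installed in compiled form; this text tells all that it offers.
- The arm moves only by the tool move_arm, never from a script. Its argument "targets" is a list of rows, each a list of 7 numbers: the opening, from -1 (shut) to 1 (fully open), then the shift along the tool's x, y, z in units of 50 mm (1.0 is 50 mm), then the turn, a rotation vector about the tool's x, y, z in rad. A call has 1 to 12 rows; each row is the pose to reach, as a shift and turn from the pose commanded when the call began, along the tool's axes at that moment; what a row does not reach only later rows make up. A row lasts 1/10 s, in which the tool goes at most 50 mm and 8.59 degrees, less where a joint would pass 70% of its speed; a pose out of reach is approached as far as the arm can. A call with a gripper value outside its range is refused whole. The fingers move at their own pace and stop on an object; "grip_force" is the grip in N (left out, the last holds). Time passes only in rows, so rows that repeat a pose let the fingers close. It gives the time, the measured TCP pose, the force, the opening and the grip force at its end, in the units of the state.
- ctrl.get_obs(): the state, without advancing time (a new reading comes with each control period).
- ctrl.camera(name): name is "side" or "top"; returns (picture, depth): 480x640x3 uint8, red, green, blue; 480x640 float32, m along the optical axis (not along the pixel's ray), 0 where there is no reading.
- ctrl.camera_params(name): a dict with "intrinsics" (3x3 intrinsics, pixels), "rvec" (rotation vector, rad) and "tvec" (3), from world to camera coordinates, as OpenCV has them. Camera axes: x right, y down, z forward; pixel columns grow to the right and rows downward; lengths in m; the calibration is good to about 2 mm. A picture is of the moment at which its call begins. camera_params takes no time and is no camera call.
- ctrl.hand_in(): hands the job in; it is judged then, once.
Trained networks look in the newest picture that a camera, given by its name, has taken for a name from the list of things; names that differ only in an ending like _2 or _b are one class to them, and where a whole thing is asked for, a point or a joint stands for the part that bears it (a point fixed in the world has none). Each returns a list of dicts, best first, with "score" (0 to 1); they miss things now and then, are a little off and sometimes report something else, mostly with a low value. They report only what shows in the picture. A call takes as long as a camera call.
- ctrl.cut_out(camera, target): "region" (480x640 bool, what is visible of it) and "point" ([column, row] in pixels, amid what is visible of it).
- ctrl.tip_of(camera, target): "point" ([column, row] in pixels: a listed point, or the origin of a listed thing).
The state is a dict: "time_s": time; "qpos": joint angles; "joint_vel": joint speeds; "tau": joint torques, N m; "ee_pos": TCP position; "eef_rot": TCP orientation; "force": force on the tool from outside, world axes, zero at the start; "moment": the same for the moment, N m; "grip_width": finger opening in m; "grip_force": force on a finger pad.
Only numpy, scipy, OpenCV 4.12 (cv2) and the standard library are available. Lean on these libraries where they do the work, as an engineer would, in place of code of your own. Each camera call takes 0.05 s, during which the arm holds its last target. There are 200 camera calls.

### The job

Put the five returned fittings back in stock: both brass hex nipples go in the red bin, both black steel couplings in the blue bin, and the green plug in the beige bin. Each must end standing upright on the floor of its bin, on the same end as it stands on now, and let go; do not disturb the carton or the jar beside the work.

Things in the scene. Friction and masses are not known exactly. Their poses are not given: they have to be found in the camera images.
- nipple_a: One of two identical brass pipe nipples, standing upright, loose, 0.10 to 0.21 kg. Below, a hexagonal collar 40 mm across corners and 14 mm high; above it a round threaded stub 26 mm in diameter (27 mm over the threads), from 14 to 48 mm above the underside. Origin: centre of the underside; z up along the axis. Grasp the stub, with the fingertips above the collar.
- nipple_b: The other brass nipple, identical to nipple_a; either may stand anywhere in the red bin.
- coupling_a: One of two identical black steel couplings: a plain tube standing on end, loose, 34 mm outside diameter, 24 mm bore, 40 mm high, 0.10 to 0.20 kg. Origin: centre of the underside; z up along the axis.
- coupling_b: The other black coupling, identical to coupling_a; either may stand anywhere in the blue bin.
- plug: Green plastic plug, standing upright, loose, 0.02 to 0.04 kg. Below, a flange 40 mm in diameter and 8 mm high; above it a round body 28 mm in diameter, from 8 to 44 mm above the underside. Origin: centre of the underside; z up along the axis. Grasp the body, with the fingertips above the flange.
- red_bin: Red open-topped stock bin for the nipples, fixed to the bench: 130 mm along its x, 160 mm along its y, 45 mm high, walls and floor 5 mm thick (inside 120 by 150 mm, inner floor 5 mm above the bench). Origin: centre of the underside; z up; blank paper label on its -x face. Two fittings stand well apart when set 35 mm either side of the centre along its y.
- blue_bin: Blue stock bin for the couplings, fixed, same shape and origin as the red bin.
- beige_bin: Beige stock bin for the plug, fixed, same shape and origin as the red bin.
- carton: Bystander: loose closed cardboard carton 120 by 100 mm, 70 mm high, to the left of the work (+y). Origin: centre of the underside. Leave it alone.
- jar: Bystander: loose amber jar with a white cap, 70 mm in diameter, 75 mm high, to the right of the work (-y). Origin: centre of the underside. Leave it alone.

How it is judged:
By the outcome, as a careful person would: the job done as asked, in the order asked, and still so for the second after the job is handed in, with the robot touching nothing.
It also fails if it takes over 120 s, if anything falls off the work surface, if the arm or the gripper's body presses on something with over 40 N, if the wrist force passes 120 N, or if a joint passes its speed limit or range.

## Working session

There is one attempt and no reset: what is moved stays moved. The work goes in short steps, Python scripts to look and compute and a tool call to move; the robot and the scene stay as the last step left them, time stands still between calls to the robot, and variables do not carry over. Pictures are saved under pics/ and viewed, at most 14 in all, crops included, and the job is handed in when it is done.

Besides the shell and the picture viewer there is one more tool, called after "Emit:" as a command line: name --pt "numbers of a row" for each row, then --argument value for the rest. move_arm: Moves the arm, as the interface text tells. Its arguments: {"type":"object","properties":{"targets":{"type":"array"},"grip_force":{"type":"number"}},"required":["targets"]}

```bash
mkdir -p pics; cat > h.py <<'E'
from station import ctrl
import numpy as np, cv2
def cam(n):
    p=ctrl.camera_params(n); R=cv2.Rodrigues(np.array(p["rvec"],float))[0]
    return np.array(p["intrinsics"],float),R,np.array(p["tvec"],float).ravel()
def cloud(n,depth):
    K,R,t=cam(n); v,u=np.mgrid[0:480,0:640]
    P=np.stack([(u-K[0,2])/K[0,0]*depth,(v-K[1,2])/K[1,1]*depth,depth],-1)
    return (P-t)@R
def save(n,f):
    im,d=ctrl.camera(n); cv2.imwrite(f,im[:,:,::-1]); return im,d
E
python3 - <<'E'
from h import *
o=ctrl.get_obs(); print(o["ee_pos"],o["eef_rot"],o["grip_width"])
for n in("top","side"):
    im,d=save(n,f"pics/{n}0.png"); C=cloud(n,d)
    print(n, "campos",-cam(n)[1].T@cam(n)[2])
    for t in("nipple_a","coupling_a","plug","red_bin","blue_bin","beige_bin","carton","jar"):
        for r in ctrl.cut_out(n,t)[:3]:
            m=r["region"]&(d>0); P=C[m]
            if len(P)<5: continue
            z=np.percentile(P[:,2],97); T=P[P[:,2]>z-.006]
            print(t,round(r["score"],2),np.round(r["point"]),m.sum(),"ztop",z.round(3),"topmid",((T.max(0)+T.min(0))/2).round(3)[:2],"lo",np.percentile(P,2,axis=0).round(3),"hi",np.percentile(P,98,axis=0).round(3))
E
```

```text
[0.18167456 0.51886084 0.21888932] [-3.14040669e+00 -6.63103050e-05  2.80474834e+00] 0.09386864479280826
top campos [0.22302906 0.00928821 1.52030946]
nipple_a 0.5 [451. 287.] 181 ztop 0.053 topmid [ 0.373 -0.305] lo [ 0.358 -0.317  0.006] hi [ 0.389 -0.288  0.053]
nipple_a 0.49 [383. 265.] 185 ztop 0.054 topmid [ 0.434 -0.136] lo [ 0.418 -0.155 -0.   ] hi [ 0.451 -0.119  0.054]
coupling_a 0.68 [329. 260.] 122 ztop 0.046 topmid [ 0.455 -0.011] lo [ 0.439 -0.025 -0.   ] hi [0.47  0.004 0.046]
coupling_a 0.53 [268. 259.] 132 ztop 0.046 topmid [0.445 0.152] lo [ 0.429  0.136 -0.001] hi [0.462 0.167 0.046]
coupling_a 0.21 [380. 267.] 179 ztop 0.054 topmid [ 0.434 -0.136] lo [ 0.418 -0.15   0.002] hi [ 0.45  -0.119  0.054]
plug 0.74 [381. 263.] 182 ztop 0.054 topmid [ 0.434 -0.136] lo [ 0.417 -0.15  -0.   ] hi [ 0.45  -0.119  0.054]
plug 0.69 [208. 287.] 220 ztop 0.05 topmid [0.383 0.294] lo [ 0.365  0.278 -0.003] hi [0.401 0.311 0.05 ]
red_bin 0.58 [333. 196.] 3418 ztop 0.048 topmid [ 0.613 -0.012] lo [ 0.545 -0.09  -0.001] hi [0.676 0.063 0.049]
blue_bin 0.61 [234. 191.] 3471 ztop 0.047
[... 985 characters left out ...]
 0.005] hi [0.396 0.304 0.045]
red_bin 0.57 [368. 231.] 3852 ztop 0.046 topmid [ 0.611 -0.015] lo [ 0.544 -0.097  0.002] hi [0.676 0.062 0.046]
blue_bin 0.65 [299. 177.] 2761 ztop 0.045 topmid [0.628 0.235] lo [0.556 0.151 0.002] hi [0.698 0.318 0.046]
beige_bin 0.59 [442. 277.] 4839 ztop 0.046 topmid [ 0.615 -0.219] lo [ 0.544 -0.3    0.003] hi [ 0.681 -0.14   0.047]
carton 0.91 [203. 165.] 2205 ztop 0.072 topmid [0.471 0.434] lo [0.411 0.383 0.004] hi [0.528 0.48  0.072]
jar 0.57 [520. 374.] 2118 ztop 0.078 topmid [ 0.502 -0.444] lo [ 0.467 -0.475  0.008] hi [ 0.527 -0.413  0.078]
jar 0.16 [407. 376.] 510 ztop 0.051 topmid [ 0.371 -0.308] lo [ 0.354 -0.325  0.002] hi [ 0.383 -0.291  0.051]
```

View pics/top0.png

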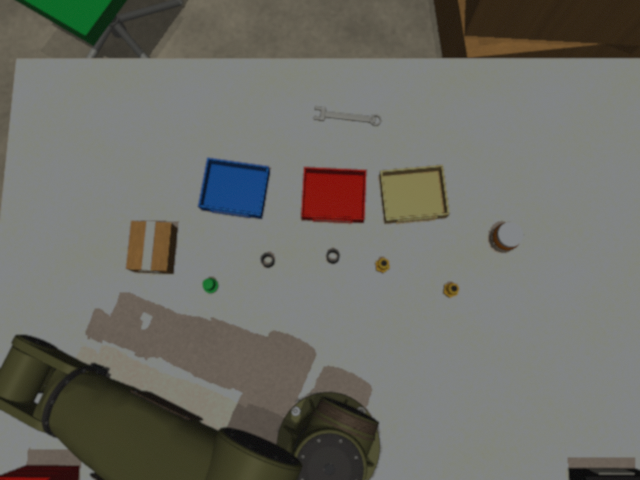

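View pics/side0.png

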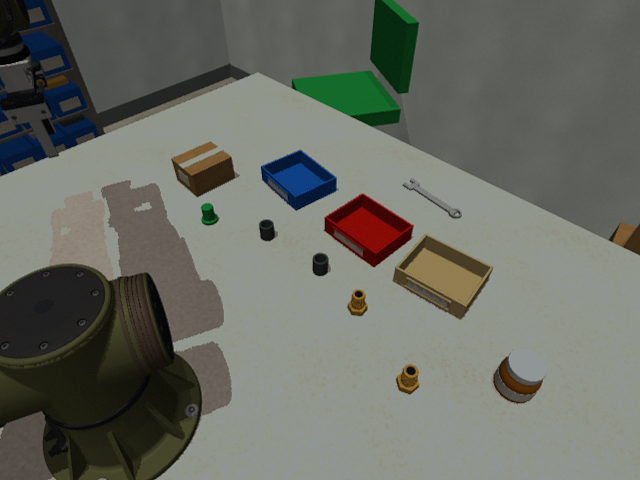

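```bash
python3 - <<'E'
from h import *
from scipy.spatial.transform import Rotation as Ro
for n in("top","side"):
    im,d=ctrl.camera(n); C=cloud(n,d)
    for t in("red_bin","blue_bin","beige_bin"):
        r=ctrl.cut_out(n,t)[0]; P=C[r["region"]&(d>0)]; P=P[P[:,2]>.038]
        print(n,t,cv2.minAreaRect((P[:,:2]*1000).astype(np.float32)))
print(Ro.from_euler("xyz",ctrl.get_obs()["eef_rot"]).as_matrix().round(3))
E
```

```text
top red_bin ((611.7025146484375, -13.441024780273438), (160.0269012451172, 135.35806274414062), 87.29647827148438)
top blue_bin ((628.71337890625, 239.66619873046875), (161.59141540527344, 135.03271484375), 81.69969940185547)
top beige_bin ((613.640625, -216.1134490966797), (135.40431213378906, 161.0140380859375), 5.6272077560424805)
side red_bin ((609.896728515625, -16.100997924804688), (161.20628356933594, 136.98223876953125), 87.49137878417969)
side blue_bin ((627.73876953125, 237.54937744140625), (166.4903564453125, 135.62667846679688), 82.03047943115234)
side beige_bin ((611.9578247070312, -218.6461181640625), (137.3670196533203, 160.89306640625), 5.972494602203369)
[[-0.944  0.33   0.   ]
 [ 0.33   0.944 -0.   ]
 [-0.    -0.    -1.   ]]
```

The pictures match the detections (nipples at 382,265 and 451,288; couplings at 267,260 and 333,256; plug at 210,285). The order will be nipples, couplings, plug. First I turn the tool so its y lies along world x.

Emit:
move_arm --pt "0.3 -0.4 -0.3 0 0 0 0.1" --pt "0.3 -1.1 -0.8 0 0 0 0.22" --pt "0.3 -1.8 -1.4 0 0 0 0.34" --pt "0.3 -2.5 -2.0 0 0 0 0.46" --pt "0.3 -3.2 -2.5 0 0 0 0.58" --pt "0.3 -4.0 -3.1 0 0 0 0.7" --pt "0.3 -4.8 -3.8 0 0 0 0.82" --pt "0.3 -5.6 -4.4 0 0 0 0.94" --pt "0.3 -6.4 -5.0 0 0 0 1.06" --pt "0.3 -7.1 -5.6 0 0 0 1.16" --pt "0.3 -7.8 -6.1 0 0 0 1.234" --pt "0.3 -7.8 -6.1 0 0 0 1.234"

```text
time_s: 2.5
ee_pos: [0.4508, 0.0989, 0.2194]
eef_rot: [3.141, 0.001, 1.564]
force: [-0.9, 0.3, 0.2]
grip_width: 0.0613
grip_force: 0.0
```

Emit:
move_arm --pt "0.3 -0.5 -0.1 0.1 0 0 0" --pt "0.3 -1.3 -0.3 0.3 0 0 0" --pt "0.3 -2.1 -0.4 0.5 0 0 0" --pt "0.3 -2.9 -0.6 0.7 0 0 0" --pt "0.3 -3.7 -0.7 0.9 0 0 0" --pt "0.3 -4.5 -0.9 1.1 0 0 0" --pt "0.3 -5.3 -1.0 1.3 0 0 0" --pt "0.3 -6.1 -1.2 1.5 0 0 0" --pt "0.3 -6.9 -1.3 1.7 0 0 0" --pt "0.3 -7.6 -1.5 1.9 0 0 0" --pt "0.3 -8.1 -1.54 2.0 0 0 0" --pt "0.3 -8.1 -1.54 2.0 0 0 0"

```text
time_s: 3.7
ee_pos: [0.3716, -0.3041, 0.1188]
eef_rot: [-3.141, -0.001, 1.569]
force: [-0.2, -0.2, 0.5]
grip_width: 0.0611
grip_force: 0.0
```

Emit:
move_arm --pt "0.3 -0.05 0 0.2 0 0 0" --pt "0.3 -0.05 0 0.5 0 0 0" --pt "0.3 -0.05 0 0.8 0 0 0" --pt "0.3 -0.05 0 1.1 0 0 0" --pt "0.3 -0.05 0 1.4 0 0 0" --pt "0.3 -0.05 0 1.6 0 0 0" --pt "0.3 -0.05 0 1.68 0 0 0" --pt "0.3 -0.05 0 1.68 0 0 0" --pt "-1 -0.05 0 1.68 0 0 0" --pt "-1 -0.05 0 1.68 0 0 0" --pt "-1 -0.05 0 1.68 0 0 0" --pt "-1 -0.05 0 1.68 0 0 0" --grip_force 20

```text
time_s: 4.9
ee_pos: [0.3721, -0.3053, 0.0357]
eef_rot: [3.141, 0.0, 1.571]
force: [0.3, -0.3, -0.4]
grip_width: 0.0322
grip_force: 0.0
```

Emit:
move_arm --pt "-1 0 0 0 0 0 0" --pt "-1 0 0 0 0 0 0" --pt "-1 0 0 0 0 0 0" --pt "-1 0 0 0 0 0 0" --pt "-1 0 0 -0.1 0 0 0" --pt "-1 0 0 -0.3 0 0 0" --pt "-1 0 0 -0.6 0 0 0" --pt "-1 0 0 -0.9 0 0 0" --pt "-1 0 0 -1.2 0 0 0" --pt "-1 0 0 -1.5 0 0 0" --pt "-1 0 0 -1.7 0 0 0" --pt "-1 0 0 -1.8 0 0 0"

```text
time_s: 6.1
ee_pos: [0.3723, -0.3053, 0.1266]
eef_rot: [3.141, 0.001, 1.571]
force: [-0.4, -0.2, -1.1]
grip_width: 0.0261
grip_force: 20.0
```

Emit:
move_arm --pt "-1 0.2 0.2 0 0 0 0" --pt "-1 0.6 0.5 0 0 0 0" --pt "-1 1.1 1.0 0 0 0 0" --pt "-1 1.7 1.5 0 0 0 0" --pt "-1 2.3 2.1 0 0 0 0" --pt "-1 2.9 2.7 0 0 0 0" --pt "-1 3.5 3.3 0 0 0 0" --pt "-1 4.1 3.8 0 0 0 0" --pt "-1 4.6 4.3 0 0 0 0" --pt "-1 4.9 4.6 0 0 0 0" --pt "-1 5.1 4.74 0 0 0 0" --pt "-1 5.1 4.74 0 0 0 0"

```text
time_s: 7.3
ee_pos: [0.6091, -0.0487, 0.1246]
eef_rot: [-3.14, -0.0, 1.572]
force: [-0.8, -0.6, -0.4]
grip_width: 0.0255
grip_force: 20.0
```

Emit:
move_arm --pt "-1 0 0 0.1 0 0 0" --pt "-1 0 0 0.3 0 0 0" --pt "-1 0 0 0.6 0 0 0" --pt "-1 0 0 0.9 0 0 0" --pt "-1 0 0 1.2 0 0 0" --pt "-1 0 0 1.4 0 0 0" --pt "-1 0 0 1.54 0 0 0" --pt "-1 0 0 1.6 0 0 0" --pt "-1 0 0 1.64 0 0 0" --pt "-1 0 0 1.66 0 0 0" --pt "-1 0 0 1.66 0 0 0"

```text
time_s: 8.4
ee_pos: [0.6092, -0.0502, 0.0428]
eef_rot: [3.141, 0.0, 1.571]
force: [0.1, -0.2, -1.2]
grip_width: 0.0253
grip_force: 20.0
```

Emit:
move_arm --pt "-1 0 0 0.03 0 0 0" --pt "-1 0 0 0.04 0 0 0" --pt "-1 0 0 0.04 0 0 0" --pt "0.2 0 0 0.04 0 0 0" --pt "0.2 0 0 0.04 0 0 0" --pt "0.2 0 0 0.04 0 0 0" --pt "0.2 0 0 0.04 0 0 0" --pt "0.2 0 0 0.04 0 0 0"

```text
time_s: 9.2
ee_pos: [0.6091, -0.0502, 0.0405]
eef_rot: [3.142, 0.0, 1.571]
force: [0.2, -0.9, -0.2]
grip_width: 0.0563
grip_force: 0.0
```

Emit:
move_arm --pt "0.2 0 0 -0.2 0 0 0" --pt "0.2 0 0 -0.6 0 0 0" --pt "0.2 0 0 -1.1 0 0 0" --pt "0.3 0 0 -1.5 0 0 0" --pt "0.3 -0.2 -0.4 -1.6 0 0 0" --pt "0.3 -0.6 -1.1 -1.6 0 0 0" --pt "0.3 -1.0 -1.9 -1.6 0 0 0" --pt "0.3 -1.4 -2.7 -1.6 0 0 0" --pt "0.3 -1.7 -3.3 -1.6 0 0 0" --pt "0.3 -1.76 -3.5 -1.6 0 0 0" --pt "0.3 -1.76 -3.52 -1.6 0 0 0" --pt "0.3 -1.76 -3.52 -1.6 0 0 0"

```text
time_s: 10.4
ee_pos: [0.434, -0.138, 0.121]
eef_rot: [3.14, 0.0, 1.571]
force: [-0.1, 0.0, 0.1]
grip_width: 0.0609
grip_force: 0.0
```

```bash
cat > look.py <<'E'
from h import *
import sys
for n in("top","side"):
    im,d=save(n,f"pics/{n}{sys.argv[1]}.png"); C=cloud(n,d)
    for t in sys.argv[2:]:
        for r in ctrl.cut_out(n,t)[:3]:
            P=C[r["region"]&(d>0)]
            if len(P)<5 or r["score"]<.3: continue
            z=np.percentile(P[:,2],97); T=P[P[:,2]>z-.006]
            print(n,t,round(r["score"],2),np.round(r["point"]),"ztop",z.round(3),"topmid",((T.max(0)+T.min(0))/2).round(3)[:2])
E
python3 look.py 1 nipple_a
```

```text
top nipple_a 0.62 [350. 196.] ztop 0.059 topmid [ 0.609 -0.049]
side nipple_a 0.55 [359. 304.] ztop 0.05 topmid [ 0.432 -0.139]
side nipple_a 0.49 [522. 374.] ztop 0.078 topmid [ 0.502 -0.444]
```

Emit:
move_arm --pt "0.3 0 0 0.2 0 0 0" --pt "0.3 0 0 0.6 0 0 0" --pt "0.3 0 0 1.0 0 0 0" --pt "0.3 0 0 1.4 0 0 0" --pt "0.3 0 0 1.65 0 0 0" --pt "0.3 0 0 1.71 0 0 0" --pt "-1 0 0 1.71 0 0 0" --pt "-1 0 0 1.71 0 0 0" --pt "-1 0 0 1.71 0 0 0" --pt "-1 0 0 1.71 0 0 0" --pt "-1 0 0 1.71 0 0 0" --pt "-1 0 0 1.71 0 0 0" --grip_force 20

```text
time_s: 11.8
ee_pos: [0.4333, -0.1382, 0.0353]
eef_rot: [3.141, 0.0, 1.571]
force: [-0.5, 0.7, 3.2]
grip_width: 0.0257
grip_force: 20.0
```

Emit:
move_arm --pt "-1 0 0 0 0 0 0" --pt "-1 0 0 0 0 0 0" --pt "-1 0 0 0 0 0 0" --pt "-1 0 0 -0.1 0 0 0" --pt "-1 0 0 -0.3 0 0 0" --pt "-1 0 0 -0.6 0 0 0" --pt "-1 0 0 -0.9 0 0 0" --pt "-1 0 0 -1.2 0 0 0" --pt "-1 0 0 -1.5 0 0 0" --pt "-1 0 0 -1.7 0 0 0" --pt "-1 0 0 -1.8 0 0 0" --pt "-1 0 0 -1.8 0 0 0"

```text
time_s: 13.0
ee_pos: [0.4332, -0.1382, 0.1254]
eef_rot: [3.141, 0.0, 1.571]
force: [0.6, -0.2, -0.9]
grip_width: 0.0252
grip_force: 20.0
```

Emit:
move_arm --pt "-1 0.2 0.2 0 0 0 0" --pt "-1 0.5 0.6 0 0 0 0" --pt "-1 0.9 1.0 0 0 0 0" --pt "-1 1.3 1.5 0 0 0 0" --pt "-1 1.8 2.0 0 0 0 0" --pt "-1 2.2 2.5 0 0 0 0" --pt "-1 2.6 3.0 0 0 0 0" --pt "-1 2.9 3.3 0 0 0 0" --pt "-1 3.1 3.5 0 0 0 0" --pt "-1 3.16 3.59 0 0 0 0" --pt "-1 3.16 3.59 0 0 0 0" --pt "-1 3.16 3.59 0 0 0 0"

```text
time_s: 14.2
ee_pos: [0.6122, 0.0197, 0.1245]
eef_rot: [-3.141, 0.0, 1.571]
force: [0.1, 0.8, -2.0]
grip_width: 0.0258
grip_force: 20.0
```

Emit:
move_arm --pt "-1 0 0 0.1 0 0 0" --pt "-1 0 0 0.3 0 0 0" --pt "-1 0 0 0.6 0 0 0" --pt "-1 0 0 0.9 0 0 0" --pt "-1 0 0 1.2 0 0 0" --pt "-1 0 0 1.4 0 0 0" --pt "-1 0 0 1.54 0 0 0" --pt "-1 0 0 1.6 0 0 0" --pt "-1 0 0 1.64 0 0 0" --pt "-1 0 0 1.66 0 0 0" --pt "-1 0 0 1.66 0 0 0"

```text
time_s: 15.3
ee_pos: [0.6127, 0.0199, 0.0423]
eef_rot: [3.141, 0.0, 1.571]
force: [0.9, 0.5, -2.0]
grip_width: 0.0256
grip_force: 20.0
```

Emit:
move_arm --pt "-1 0 0 0.02 0 0 0" --pt "-1 0 0 0.035 0 0 0" --pt "-1 0 0 0.035 0 0 0" --pt "0.2 0 0 0.035 0 0 0" --pt "0.2 0 0 0.035 0 0 0" --pt "0.2 0 0 0.035 0 0 0" --pt "0.2 0 0 0.035 0 0 0" --pt "0.2 0 0 0.035 0 0 0"

```text
time_s: 16.1
ee_pos: [0.6126, 0.0198, 0.0402]
eef_rot: [3.142, 0.0, 1.571]
force: [0.3, 0.4, 0.1]
grip_width: 0.0561
grip_force: 0.0
```

Emit:
move_arm --pt "0.2 0 0 -0.2 0 0 0" --pt "0.2 0 0 -0.6 0 0 0" --pt "0.2 0 0 -1.1 0 0 0" --pt "0.4 0 0 -1.5 0 0 0" --pt "0.4 -0.1 -0.4 -1.6 0 0 0" --pt "0.4 -0.2 -1.0 -1.6 0 0 0" --pt "0.4 -0.3 -1.7 -1.6 0 0 0" --pt "0.4 -0.5 -2.4 -1.6 0 0 0" --pt "0.4 -0.6 -2.9 -1.6 0 0 0" --pt "0.4 -0.65 -3.1 -1.6 0 0 0" --pt "0.4 -0.65 -3.16 -1.6 0 0 0" --pt "0.4 -0.65 -3.16 -1.6 0 0 0"

```text
time_s: 17.3
ee_pos: [0.4553, -0.0126, 0.1207]
eef_rot: [3.141, 0.0, 1.571]
force: [0.6, 0.1, 0.8]
grip_width: 0.0661
grip_force: 0.0
```

```bash
python3 look.py 2 nipple_a coupling_a
```

```text
top nipple_a 0.66 [348. 193.] ztop 0.059 topmid [ 0.607 -0.049]
top coupling_a 0.41 [270. 256.] ztop 0.045 topmid [0.445 0.152]
side nipple_a 0.79 [356. 223.] ztop 0.055 topmid [0.612 0.019]
side nipple_a 0.67 [378. 235.] ztop 0.055 topmid [ 0.61  -0.052]
side coupling_a 0.88 [318. 266.] ztop 0.041 topmid [ 0.453 -0.015]
side coupling_a 0.76 [270. 230.] ztop 0.041 topmid [0.443 0.149]
```

Emit:
move_arm --pt "0.4 0 0 0.2 0 0 0" --pt "0.4 0 0 0.6 0 0 0" --pt "0.4 0 0 1.0 0 0 0" --pt "0.4 0 0 1.4 0 0 0" --pt "0.4 0 0 1.75 0 0 0" --pt "0.4 0 0 1.91 0 0 0" --pt "0.4 0 0 1.91 0 0 0" --pt "-1 0 0 1.91 0 0 0" --pt "-1 0 0 1.91 0 0 0" --pt "-1 0 0 1.91 0 0 0" --pt "-1 0 0 1.91 0 0 0" --pt "-1 0 0 1.91 0 0 0" --grip_force 20

```text
time_s: 18.8
ee_pos: [0.4547, -0.0127, 0.0251]
eef_rot: [3.141, 0.0, 1.571]
force: [-0.5, -0.5, 3.7]
grip_width: 0.0338
grip_force: 20.0
```

Emit:
move_arm --pt "-1 0 0 0 0 0 0" --pt "-1 0 0 0 0 0 0" --pt "-1 0 0 0 0 0 0" --pt "-1 0 0 -0.1 0 0 0" --pt "-1 0 0 -0.3 0 0 0" --pt "-1 0 0 -0.6 0 0 0" --pt "-1 0 0 -0.9 0 0 0" --pt "-1 0 0 -1.2 0 0 0" --pt "-1 0 0 -1.5 0 0 0" --pt "-1 0 0 -1.8 0 0 0" --pt "-1 0 0 -2.0 0 0 0" --pt "-1 0 0 -2.0 0 0 0"

```text
time_s: 20.0
ee_pos: [0.4551, -0.0127, 0.1261]
eef_rot: [3.139, 0.0, 1.571]
force: [0.4, -0.6, -0.9]
grip_width: 0.0341
grip_force: 20.0
```

Emit:
move_arm --pt "-1 0.2 0.2 0 0 0 0" --pt "-1 0.6 0.5 0 0 0 0" --pt "-1 1.1 0.9 0 0 0 0" --pt "-1 1.7 1.3 0 0 0 0" --pt "-1 2.3 1.8 0 0 0 0" --pt "-1 2.9 2.3 0 0 0 0" --pt "-1 3.5 2.7 0 0 0 0" --pt "-1 3.9 3.0 0 0 0 0" --pt "-1 4.2 3.25 0 0 0 0" --pt "-1 4.33 3.36 0 0 0 0" --pt "-1 4.33 3.36 0 0 0 0" --pt "-1 4.33 3.36 0 0 0 0"

```text
time_s: 21.2
ee_pos: [0.6221, 0.2035, 0.1241]
eef_rot: [-3.141, 0.0, 1.571]
force: [0.5, 1.0, -2.1]
grip_width: 0.0339
grip_force: 20.0
```

Emit:
move_arm --pt "-1 0 0 0.1 0 0 0" --pt "-1 0 0 0.3 0 0 0" --pt "-1 0 0 0.6 0 0 0" --pt "-1 0 0 0.9 0 0 0" --pt "-1 0 0 1.2 0 0 0" --pt "-1 0 0 1.5 0 0 0" --pt "-1 0 0 1.7 0 0 0" --pt "-1 0 0 1.8 0 0 0" --pt "-1 0 0 1.86 0 0 0" --pt "-1 0 0 1.87 0 0 0" --pt "-1 0 0 1.87 0 0 0"

```text
time_s: 22.3
ee_pos: [0.6228, 0.2039, 0.0317]
eef_rot: [3.141, -0.0, 1.571]
force: [0.7, 1.0, -0.6]
grip_width: 0.0341
grip_force: 20.0
```

Emit:
move_arm --pt "-1 0 0 0.02 0 0 0" --pt "-1 0 0 0.03 0 0 0" --pt "-1 0 0 0.03 0 0 0" --pt "0.3 0 0 0.03 0 0 0" --pt "0.3 0 0 0.03 0 0 0" --pt "0.3 0 0 0.03 0 0 0" --pt "0.3 0 0 0.03 0 0 0" --pt "0.3 0 0 0.03 0 0 0"

```text
time_s: 23.1
ee_pos: [0.6225, 0.2038, 0.0297]
eef_rot: [-3.142, 0.0, 1.571]
force: [-1.1, -0.5, -0.7]
grip_width: 0.0608
grip_force: 0.0
```

Emit:
move_arm --pt "0.3 0 0 -0.2 0 0 0" --pt "0.3 0 0 -0.6 0 0 0" --pt "0.3 0 0 -1.1 0 0 0" --pt "0.4 0 0 -1.6 0 0 0" --pt "0.4 -0.1 -0.4 -1.8 0 0 0" --pt "0.4 -0.3 -1.1 -1.8 0 0 0" --pt "0.4 -0.5 -1.9 -1.8 0 0 0" --pt "0.4 -0.8 -2.7 -1.8 0 0 0" --pt "0.4 -1.0 -3.3 -1.8 0 0 0" --pt "0.4 -1.07 -3.5 -1.8 0 0 0" --pt "0.4 -1.07 -3.57 -1.8 0 0 0" --pt "0.4 -1.07 -3.57 -1.8 0 0 0"

```text
time_s: 24.3
ee_pos: [0.4449, 0.1507, 0.1203]
eef_rot: [3.14, -0.0, 1.571]
force: [0.6, 0.6, 0.2]
grip_width: 0.0661
grip_force: 0.0
```

```bash
python3 look.py 3 coupling_a
```

```text
top coupling_a 0.64 [246. 189.] ztop 0.05 topmid [0.622 0.204]
top coupling_a 0.52 [321. 194.] ztop 0.059 topmid [0.613 0.023]
side coupling_a 0.84 [268. 230.] ztop 0.041 topmid [0.444 0.149]
side coupling_a 0.68 [302. 183.] ztop 0.046 topmid [0.621 0.202]
```

Emit:
move_arm --pt "0.4 0 0 0.2 0 0 0" --pt "0.4 0 0 0.6 0 0 0" --pt "0.4 0 0 1.0 0 0 0" --pt "0.4 0 0 1.4 0 0 0" --pt "0.4 0 0 1.75 0 0 0" --pt "0.4 0 0 1.9 0 0 0" --pt "0.4 0 0 1.9 0 0 0" --pt "-1 0 0 1.9 0 0 0" --pt "-1 0 0 1.9 0 0 0" --pt "-1 0 0 1.9 0 0 0" --pt "-1 0 0 1.9 0 0 0" --pt "-1 0 0 1.9 0 0 0" --grip_force 20

```text
time_s: 25.7
ee_pos: [0.4442, 0.1504, 0.025]
eef_rot: [3.141, -0.0, 1.571]
force: [-1.3, 0.0, 2.3]
grip_width: 0.0325
grip_force: 19.9
```

Emit:
move_arm --pt "-1 0 0 0 0 0 0" --pt "-1 0 0 0 0 0 0" --pt "-1 0 0 0 0 0 0" --pt "-1 0 0 -0.1 0 0 0" --pt "-1 0 0 -0.3 0 0 0" --pt "-1 0 0 -0.6 0 0 0" --pt "-1 0 0 -0.9 0 0 0" --pt "-1 0 0 -1.2 0 0 0" --pt "-1 0 0 -1.5 0 0 0" --pt "-1 0 0 -1.8 0 0 0" --pt "-1 0 0 -2.0 0 0 0" --pt "-1 0 0 -2.0 0 0 0"

```text
time_s: 26.9
ee_pos: [0.4446, 0.1505, 0.1261]
eef_rot: [3.139, -0.001, 1.571]
force: [0.2, -0.1, -1.6]
grip_width: 0.0326
grip_force: 19.9
```

Emit:
move_arm --pt "-1 0.1 0.2 0 0 0 0" --pt "-1 0.3 0.5 0 0 0 0" --pt "-1 0.7 1.0 0 0 0 0" --pt "-1 1.0 1.5 0 0 0 0" --pt "-1 1.3 2.1 0 0 0 0" --pt "-1 1.7 2.6 0 0 0 0" --pt "-1 2.0 3.1 0 0 0 0" --pt "-1 2.2 3.4 0 0 0 0" --pt "-1 2.4 3.65 0 0 0 0" --pt "-1 2.45 3.77 0 0 0 0" --pt "-1 2.45 3.77 0 0 0 0" --pt "-1 2.45 3.77 0 0 0 0"

```text
time_s: 28.1
ee_pos: [0.6322, 0.2725, 0.124]
eef_rot: [-3.141, 0.0, 1.571]
force: [0.5, -1.3, -1.6]
grip_width: 0.0327
grip_force: 19.9
```

```bash
python3 - <<'E'
from h import *
im,d=ctrl.camera("side"); K,R,t=cam("side")
p=K@(R@np.array([.633,.273,.11])+t); u,v=(p[:2]/p[2]).astype(int); print(u,v)
cv2.imwrite("pics/held.png",cv2.resize(im[max(0,v-80):v+80,max(0,u-100):u+100,::-1],None,fx=4,fy=4,interpolation=3)[:600,:800])
E
```

```text
288 143
```

View pics/held.png

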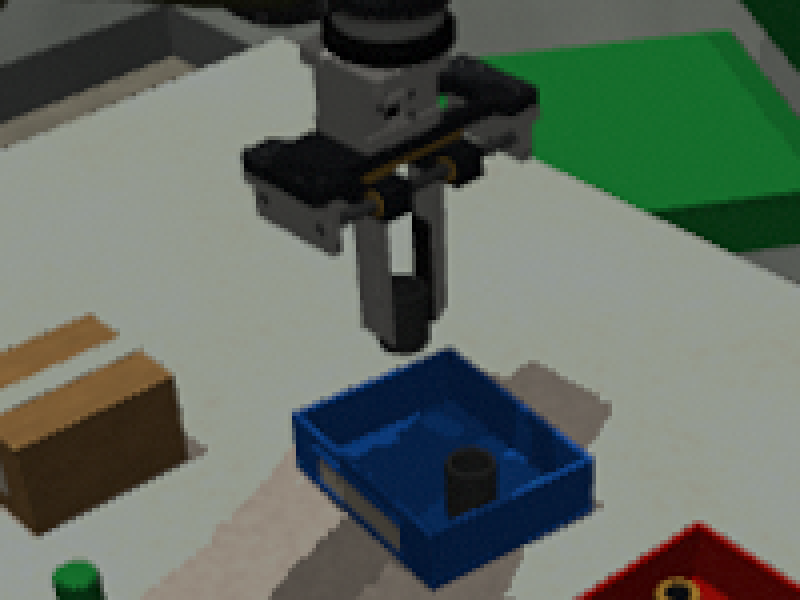

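The coupling hangs straight in the fingers (about 405,310 in this crop), and the first one stands in the blue bin (470,480). I'll lower it now.

Emit:
move_arm --pt "-1 0 0 0.1 0 0 0" --pt "-1 0 0 0.3 0 0 0" --pt "-1 0 0 0.6 0 0 0" --pt "-1 0 0 0.9 0 0 0" --pt "-1 0 0 1.2 0 0 0" --pt "-1 0 0 1.5 0 0 0" --pt "-1 0 0 1.7 0 0 0" --pt "-1 0 0 1.8 0 0 0" --pt "-1 0 0 1.86 0 0 0" --pt "-1 0 0 1.87 0 0 0" --pt "-1 0 0 1.87 0 0 0"

```text
time_s: 29.25
ee_pos: [0.6328, 0.2729, 0.0317]
eef_rot: [3.141, -0.0, 1.571]
force: [0.5, 0.3, -1.1]
grip_width: 0.0325
grip_force: 19.9
```

Emit:
move_arm --pt "-1 0 0 0.02 0 0 0" --pt "-1 0 0 0.03 0 0 0" --pt "-1 0 0 0.03 0 0 0" --pt "0.3 0 0 0.03 0 0 0" --pt "0.3 0 0 0.03 0 0 0" --pt "0.3 0 0 0.03 0 0 0" --pt "0.3 0 0 0.03 0 0 0" --pt "0.3 0 0 0.03 0 0 0"

```text
time_s: 30.05
ee_pos: [0.6326, 0.2728, 0.0297]
eef_rot: [-3.142, 0.0, 1.571]
force: [-0.2, -0.9, -1.3]
grip_width: 0.0611
grip_force: 0.0
```

Emit:
move_arm --pt "0.3 0 0 -0.2 0 0 0" --pt "0.3 0 0 -0.6 0 0 0" --pt "0.3 0 0 -1.1 0 0 0" --pt "0.3 0 0 -1.6 0 0 0" --pt "0.3 0.1 -0.5 -1.8 0 0 0" --pt "0.3 0.2 -1.3 -1.8 0 0 0" --pt "0.3 0.3 -2.1 -1.8 0 0 0" --pt "0.3 0.4 -2.9 -1.8 0 0 0" --pt "0.3 0.41 -3.7 -1.8 0 0 0" --pt "0.3 0.41 -4.5 -1.8 0 0 0" --pt "0.3 0.41 -5.0 -1.8 0 0 0" --pt "0.3 0.41 -5.01 -1.8 0 0 0"

```text
time_s: 31.25
ee_pos: [0.38, 0.2936, 0.1207]
eef_rot: [3.141, -0.0, 1.573]
force: [0.6, 0.2, 0.2]
grip_width: 0.0611
grip_force: 0.0
```

```bash
python3 look.py 4 coupling_a plug; python3 -c "
from h import *;print(ctrl.get_obs()['ee_pos'])"
```

```text
top coupling_a 0.74 [246. 189.] ztop 0.051 topmid [0.623 0.205]
top coupling_a 0.67 [334. 196.] ztop 0.048 topmid [ 0.611 -0.014]
top coupling_a 0.49 [223. 186.] ztop 0.049 topmid [0.633 0.273]
side coupling_a 0.74 [307. 185.] ztop 0.046 topmid [0.621 0.2  ]
side coupling_a 0.53 [292. 171.] ztop 0.046 topmid [0.632 0.27 ]
side plug 0.69 [204. 215.] ztop 0.045 topmid [0.381 0.293]
side plug 0.66 [202. 168.] ztop 0.155 topmid [0.379 0.279]
[0.38281742 0.29328408 0.11973426]
```

Emit:
move_arm --pt "0.3 0 0 0.2 0 0 0" --pt "0.3 0 0 0.6 0 0 0" --pt "0.3 0 0 1.0 0 0 0" --pt "0.3 0 0 1.4 0 0 0" --pt "0.3 0 0 1.7 0 0 0" --pt "0.3 0 0 1.8 0 0 0" --pt "0.3 0 0 1.8 0 0 0" --pt "-1 0 0 1.8 0 0 0" --pt "-1 0 0 1.8 0 0 0" --pt "-1 0 0 1.8 0 0 0" --pt "-1 0 0 1.8 0 0 0" --pt "-1 0 0 1.8 0 0 0" --grip_force 10

```text
time_s: 32.75
ee_pos: [0.3822, 0.2934, 0.03]
eef_rot: [3.141, -0.0, 1.571]
force: [0.2, -0.0, 1.8]
grip_width: 0.0276
grip_force: 10.0
```

Emit:
move_arm --pt "-1 0 0 0 0 0 0" --pt "-1 0 0 0 0 0 0" --pt "-1 0 0 0 0 0 0" --pt "-1 0 0 -0.1 0 0 0" --pt "-1 0 0 -0.3 0 0 0" --pt "-1 0 0 -0.6 0 0 0" --pt "-1 0 0 -0.9 0 0 0" --pt "-1 0 0 -1.2 0 0 0" --pt "-1 0 0 -1.5 0 0 0" --pt "-1 0 0 -1.8 0 0 0" --pt "-1 0 0 -2.0 0 0 0" --pt "-1 0 0 -2.0 0 0 0"

```text
time_s: 33.95
ee_pos: [0.3825, 0.2937, 0.1311]
eef_rot: [3.14, -0.001, 1.571]
force: [0.7, 0.0, -0.1]
grip_width: 0.0277
grip_force: 10.0
```

Emit:
move_arm --pt "-1 -0.2 0.1 0 0 0 0" --pt "-1 -0.6 0.3 0 0 0 0" --pt "-1 -1.1 0.5 0 0 0 0" --pt "-1 -1.7 0.8 0 0 0 0" --pt "-1 -2.3 1.0 0 0 0 0" --pt "-1 -2.9 1.3 0 0 0 0" --pt "-1 -3.5 1.6 0 0 0 0" --pt "-1 -4.1 1.9 0 0 0 0" --pt "-1 -4.6 2.1 0 0 0 0" --pt "-1 -5.0 2.3 0 0 0 0" --pt "-1 -5.2 2.4 0 0 0 0" --pt "-1 -5.2 2.4 0 0 0 0"

```text
time_s: 35.15
ee_pos: [0.5021, 0.0323, 0.1291]
eef_rot: [-3.141, 0.0, 1.569]
force: [0.2, -0.5, 0.3]
grip_width: 0.0277
grip_force: 10.0
```

Emit:
move_arm --pt "-1 -0.2 0.1 0 0 0 0" --pt "-1 -0.6 0.3 0 0 0 0" --pt "-1 -1.1 0.5 0 0 0 0" --pt "-1 -1.7 0.8 0 0 0 0" --pt "-1 -2.3 1.0 0 0 0 0" --pt "-1 -2.9 1.3 0 0 0 0" --pt "-1 -3.5 1.6 0 0 0 0" --pt "-1 -4.1 1.8 0 0 0 0" --pt "-1 -4.6 2.0 0 0 0 0" --pt "-1 -4.9 2.15 0 0 0 0" --pt "-1 -5.02 2.21 0 0 0 0" --pt "-1 -5.02 2.21 0 0 0 0"

```text
time_s: 36.35
ee_pos: [0.6126, -0.2176, 0.1293]
eef_rot: [-3.141, -0.0, 1.571]
force: [1.1, 0.1, 0.4]
grip_width: 0.0279
grip_force: 10.0
```

Emit:
move_arm --pt "-1 0 0 0.1 0 0 0" --pt "-1 0 0 0.3 0 0 0" --pt "-1 0 0 0.6 0 0 0" --pt "-1 0 0 0.9 0 0 0" --pt "-1 0 0 1.2 0 0 0" --pt "-1 0 0 1.5 0 0 0" --pt "-1 0 0 1.7 0 0 0" --pt "-1 0 0 1.8 0 0 0" --pt "-1 0 0 1.86 0 0 0" --pt "-1 0 0 1.87 0 0 0" --pt "-1 0 0 1.87 0 0 0"

```text
time_s: 37.45
ee_pos: [0.6128, -0.2177, 0.0367]
eef_rot: [3.141, 0.0, 1.571]
force: [0.1, -0.6, -0.1]
grip_width: 0.0279
grip_force: 10.0
```

Emit:
move_arm --pt "-1 0 0 0.02 0 0 0" --pt "-1 0 0 0.03 0 0 0" --pt "-1 0 0 0.03 0 0 0" --pt "0.2 0 0 0.03 0 0 0" --pt "0.2 0 0 0.03 0 0 0" --pt "0.2 0 0 0.03 0 0 0" --pt "0.2 0 0 0.03 0 0 0" --pt "0.2 0 0 0.03 0 0 0"

```text
time_s: 38.25
ee_pos: [0.6125, -0.2176, 0.0347]
eef_rot: [-3.142, -0.0, 1.571]
force: [0.5, 0.3, -1.5]
grip_width: 0.0561
grip_force: 0.0
```

Emit:
move_arm --pt "0.2 0 0 -0.2 0 0 0" --pt "0.2 0 0 -0.6 0 0 0" --pt "0.2 0 0 -1.1 0 0 0" --pt "0.2 0 0 -1.6 0 0 0" --pt "0.2 0 -0.4 -2.0 0 0 0" --pt "0.2 0 -1.0 -2.2 0 0 0" --pt "0.2 0 -1.6 -2.4 0 0 0" --pt "0.2 0 -2.2 -2.6 0 0 0" --pt "0.2 0 -2.8 -2.8 0 0 0" --pt "0.2 0 -3.4 -3.0 0 0 0" --pt "0.2 0 -3.6 -3.0 0 0 0" --pt "0.2 0 -3.6 -3.0 0 0 0"

```text
time_s: 39.45
ee_pos: [0.4323, -0.2179, 0.1855]
eef_rot: [3.14, 0.001, 1.57]
force: [1.3, 0.5, -0.1]
grip_width: 0.0566
grip_force: 0.0
```

```bash
python3 look.py 5 nipple_a coupling_a plug carton jar
```

```text
top nipple_a 0.72 [320. 196.] ztop 0.058 topmid [0.613 0.023]
top nipple_a 0.62 [349. 197.] ztop 0.059 topmid [ 0.609 -0.049]
top coupling_a 0.61 [245. 192.] ztop 0.05 topmid [0.621 0.205]
top coupling_a 0.51 [224. 188.] ztop 0.05 topmid [0.633 0.274]
top plug 0.72 [410. 197.] ztop 0.054 topmid [ 0.613 -0.215]
top carton 0.61 [234. 188.] ztop 0.048 topmid [0.63  0.239]
top carton 0.58 [156. 250.] ztop 0.075 topmid [0.472 0.438]
top jar 0.58 [506. 234.] ztop 0.081 topmid [ 0.501 -0.441]
side nipple_a 0.71 [357. 220.] ztop 0.055 topmid [ 0.491 -0.078]
side coupling_a 0.74 [304. 186.] ztop 0.046 topmid [0.613 0.191]
side coupling_a 0.47 [292. 171.] ztop 0.046 topmid [0.632 0.269]
side plug 0.66 [438. 275.] ztop 0.051 topmid [ 0.611 -0.218]
side carton 0.8 [203. 165.] ztop 0.072 topmid [0.472 0.436]
side jar 0.71 [518. 374.] ztop 0.078 topmid [ 0.502 -0.444]
```

View pics/side5.png

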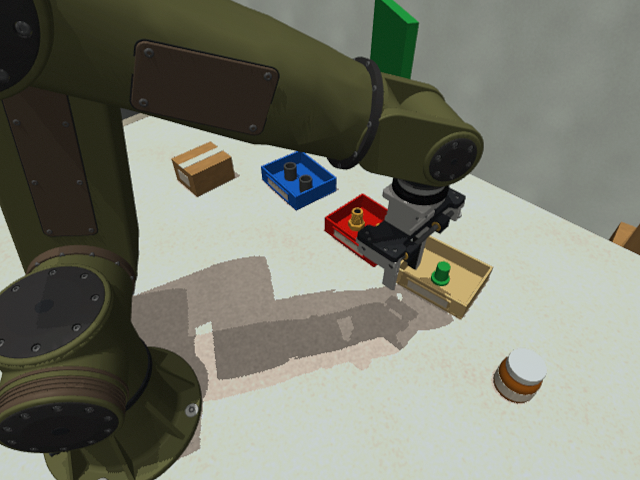

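View pics/top5.png

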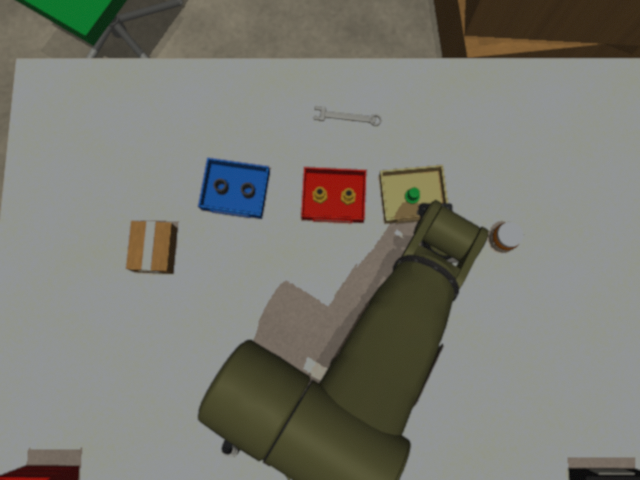

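All five fittings stand in their bins: couplings at (222,187) and (248,190), nipples at (320,195) and (349,196), plug at (412,196) in the top view. The carton and jar haven't moved, and the gripper is clear.

```bash
python3 -c "
from h import *;print(ctrl.hand_in())"
```

```text
the job is handed in; nothing more can be done
None
```

The job is handed in: both nipples are in the red bin, both couplings in the blue and the plug in the beige, all standing upright and let go, with the carton and jar not moved.

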